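# Sort the laundry counter's odds and ends

### The job

Clear the odds and ends off the laundry counter into their containers: lay the two clothes pegs flat on the floor of the shallow oblong tray, not on top of one another, stand the two dosing caps mouth up on the floor of the round tub, and put the scrubbing brush bristles down, flat in the deep, nearly square box. Leave the glass jar and the little carton standing where they are.

Things in the scene. Friction and masses are not known exactly. Their poses are not given: they have to be found in the camera images.
- peg_a: a wooden spring clothes peg lying on its side: 76 mm long (its x axis), 20 mm wide over both legs (y), 12 mm thick (z); about 15 g; origin at its centre, 6 mm above what it lies on. Grip it across its 20 mm width. One of two alike
- peg_b: a wooden spring clothes peg lying on its side: 76 mm long (its x axis), 20 mm wide over both legs (y), 12 mm thick (z); about 15 g; origin at its centre, 6 mm above what it lies on. Grip it across its 20 mm width. The other of two alike
- cap_a: a white plastic dosing cap, a small cup standing mouth up: 45 mm diameter at the foot, 47 mm at the rim, 36 mm high, wall 3 mm, about 20 g; origin at the centre of its underside, z up. One of two alike
- cap_b: a white plastic dosing cap, a small cup standing mouth up: 45 mm diameter at the foot, 47 mm at the rim, 36 mm high, wall 3 mm, about 20 g; origin at the centre of its underside, z up. The other of two alike
- brush: a small wooden scrubbing brush lying bristles down: wooden back with rounded ends 90 mm long (x), 36 mm wide (y), its sides from 14 to 31 mm above the origin; stiff black bristles below; 31 mm high in all, about 70 g; origin at the centre of its underside (bristle tips), z up. Grip it by the wooden back, across its 36 mm width
- peg_tray: the shallow oblong grey plastic tray, fixed to the counter: outside 116 mm (x) by 160 mm (y), 24 mm high, walls and floor 4 mm thick, no lid or dividers; origin at the centre of its underside, on the counter. Room for two pegs side by side
- cap_tub: the round grey plastic tub, fixed to the counter: outside diameter 158 mm at the foot and 164 mm at the rim, 34 mm high, wall and floor 4 mm thick; origin at the centre of its underside, on the counter
- brush_box: the deep, nearly square grey plastic box, fixed to the counter: outside 122 mm (x) by 118 mm (y), 60 mm high, walls and floor 4 mm thick; origin at the centre of its underside, on the counter
- jar: an amber glass jar with a metal lid, 52 mm diameter, 75 mm high; origin at the centre of its underside. Not part of the job: it stands among the things and is to be left where it is
- carton: a small upright cardboard carton, 40 mm (x) by 56 mm (y), 62 mm high; origin at the centre of its underside. Not part of the job: it stands among the things and is to be left where it is

How it is judged:
By the outcome, as a careful person would: the job done as asked, in the order asked, and still so for the second after the job is handed in, with the robot touching nothing.
It also fails if it takes over 128 s, if anything falls off the work surface, if the arm or the gripper's body presses on something with over 40 N, if the wrist force passes 120 N, or if a joint passes its speed limit or range.

### The arm

A 6-joint arm with a two-finger parallel gripper is mounted at the origin on the work surface. World frame = base frame: x ahead of the robot, y to its left, z up, the work surface at z = 0. Lengths are in m, angles in degrees, forces in N, time in s.
With the tool pointing down it reaches from about 0.35 to 0.875 m from the base axis. Payload 4.2 kg.
Tool frame: the origin (TCP) lies between the finger pads; the fingertips stand 8 mm ahead of it and the grasp point (between the pads) lies 11 mm behind it (r.tip_extent is the z of the fingertips in the tool frame, in m); z points along the fingers, y is the line along which they close (so a half turn about z gives the same grasp; the last joint's range is limited). The gripper opens to 87 mm and grips with 3 to 60 N. Pads are 19 mm wide; open, the fingers measure 117 mm over their backs; the gripper's body (75 mm by 190 mm) begins 51 mm behind the grasp point.
Start: joints at [-48.782, 22.042, 0.453, 0, -68.411, -14.817], TCP at [0.278, -0.56, 0.207] pointing down, gripper open.
Joint ranges: [-179.83, 179.83], [-69.29, 118.12], [-61.27, 80.66], [-181.25, 117.63], [-171.15, -9.14], [-177.46, 177.46]. Speed limits (degrees/s): [159.86, 159.86, 180, 180, 180, 180].

### API

Orientations are given as a 3x3 rotation matrix whose columns are the frame's x, y, z axes.
In Python, from plant import r gives the robot as it stands. The module is installed in compiled form; this text tells all that it offers.
- The arm moves only by the tool carry_out, never from a script. Its argument "commands" is a list that holds one entry, the list of rows, each a list of 5 numbers: the gripper's target within -1 to 1 (shut at 1, half-way at 0, fully open at -1), then the shift along the tool's x, y, z in m, then the turn about the tool's z in degrees. A call has 1 to 20 rows; each row is the pose to reach, as a shift and turn from the pose commanded when the call began, along the tool's axes at that moment; what a row does not reach only later rows make up. A row lasts 1/12 s, in which the tool goes at most 41.7 mm and 7.16 degrees, less where a joint would pass 70% of its speed; a pose out of reach is approached as far as the arm can. A call with a gripper value outside its range is refused whole. The fingers move at their own pace and stop on an object; the grip force is fixed at half the most. Time passes only in rows, so rows that repeat a pose let the fingers close. It gives the time, the measured TCP pose, the force, the opening and the grip force at its end, in the units of the state.
- r.get_state(): the state, without advancing time (a new reading comes with each control period).
- r.grab_frame(name): name is "scene" or "side" or "wrist"; returns the picture (480x640x3 uint8, blue, green, red); there is no depth.
- r.camera_params(name): a dict with "vfov" (degrees; the focal length in pixels is half the picture's height over the tangent of half this angle, whatever the lens; pixels are square), "cx", "cy" (the principal point, pixels), "D" ([k1, k2, p1, p2, k3] as OpenCV has them; the pictures are not rectified), "eye" and "attitude" of the camera in the world; the wrist camera has in their place "hand_eye" (4x4, takes a point from camera to tool coordinates, whose origin is the TCP and whose axes are the flange's). Camera axes: x right, y down, z forward; pixel columns grow to the right and rows downward; lengths in m; the calibration is good to about 2 mm. A picture is of the moment at which its call begins: read the wrist's pose just before it. camera_params takes no time and is no camera call.
- r.close_job(): hands the job in; it is judged then, once.
The state is a dict: "time_s": time; "joints": joint angles; "joint_velocities": joint speeds; "joint_efforts": joint torques, N m; "position": TCP position; "ee_rot": TCP orientation; "contact_force": force on the tool from outside, world axes, zero at the start; "torque": the same for the moment, N m; "width": finger opening in m; "gripper_force": force on a finger pad.
Only numpy, scipy, OpenCV 4.12 (cv2) and the standard library are available. Lean on these libraries where they do the work, as an engineer would, in place of code of your own. Each camera call takes 0.05 s, during which the arm holds its last target. There are 200 camera calls.

## Working session

There is one attempt and no reset: what is moved stays moved. The work goes in short steps, Python scripts to look and compute and a tool call to move; the robot and the scene stay as the last step left them, time stands still between calls to the robot, and variables do not carry over. Pictures are saved under pics/ and viewed, at most 14 in all, crops included, and the job is handed in when it is done.

Besides the shell and the picture viewer there is one more tool, called after "Call:" as a command line: name --argument value ..., lists and objects as JSON in quotes. carry_out: Moves the arm, as the interface text tells. Its arguments: {"type":"object","properties":{"commands":{"type":"array","items":{"type":"array","items":{"type":"array","items":{"type":"number"}}}}},"required":["commands"]}

```bash
mkdir -p pics
python3 - <<'E'
from plant import r
import cv2,numpy as np
np.set_printoptions(precision=4,suppress=True)
for n in("scene","side","wrist"):
    cv2.imwrite(f"pics/{n}0.png",r.grab_frame(n)); print(n,r.camera_params(n))
s=r.get_state();print(s['time_s'],s['position'],s['ee_rot'],s['width'],r.tip_extent)
E
```

```text
scene {'vfov': 43.46210759531496, 'cx': 319.67046712803017, 'cy': 237.7071797036168, 'D': array([-0.1597,  0.    ,  0.    ,  0.    ,  0.    ]), 'eye': array([ 1.0423, -0.7295,  0.6525]), 'attitude': array([[ 0.806 ,  0.3233, -0.4958],
       [ 0.5918, -0.4558,  0.6649],
       [-0.011 , -0.8293, -0.5587]])}
side {'vfov': 53.38666885537714, 'cx': 314.6303211673255, 'cy': 235.4716162354352, 'D': array([0.0411, 0.    , 0.    , 0.    , 0.    ]), 'eye': array([ 0.4152, -0.6641,  0.5581]), 'attitude': array([[ 0.9853, -0.1195,  0.1221],
       [-0.1694, -0.5908,  0.7889],
       [-0.0221, -0.7979, -0.6023]])}
wrist {'vfov': 63.91814138214485, 'cx': 326.62720636074687, 'cy': 240.04021473241437, 'D': array([-0.0366,  0.    ,  0.    ,  0.    ,  0.    ]), 'hand_eye': array([[ 0.0008, -0.9629, -0.2699,  0.0729],
       [ 1.    ,  0.0007,  0.0004,  0.0014],
       [-0.0002, -0.2699,  0.9629, -0.1779],
       [ 0.    ,  0.    ,  0.    ,  1.    ]])}
0.15 [ 0.2777 -0.5594  0.2057] [[-0.8957 -0.4446 -0.0008]
 [-0.4446  0.8957  0.0014]
 [ 0.0001  0.0016 -1.    ]] 0.08681259901313441 0.008
```

View pics/scene0.png

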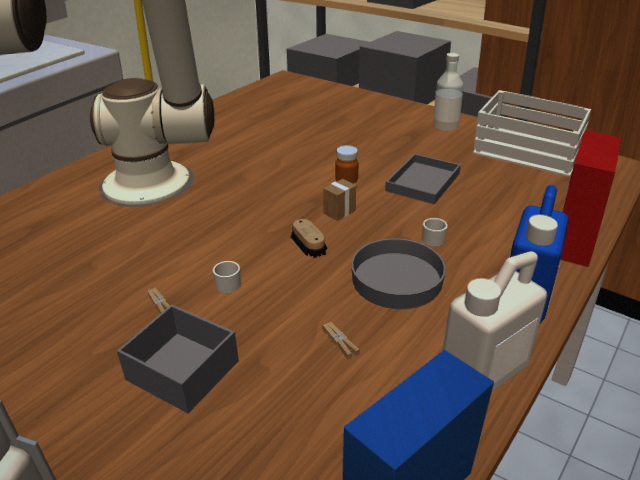

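View pics/side0.png

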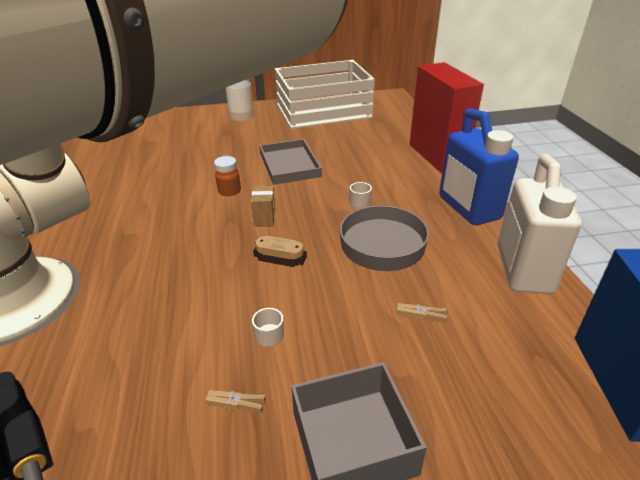

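```bash
cat > h.py <<'E'
from plant import r
import cv2,numpy as np
np.set_printoptions(precision=4,suppress=True)
def cam(n,s=None):
    p=r.camera_params(n); f=240/np.tan(np.radians(p['vfov']/2))
    K=np.array([[f,0,p['cx']],[0,f,p['cy']],[0,0,1]])
    if n=='wrist':
        s=s or r.get_state(); T=p['hand_eye']; R=np.array(s['ee_rot'])
        return K,p['D'],R@T[:3,:3],R@T[:3,3]+s['position']
    return K,p['D'],p['attitude'],p['eye']
def toplane(c,px,z):
    K,D,R,e=c
    u=cv2.undistortPoints(np.array(px,float).reshape(-1,1,2),K,D)[:,0]
    d=np.c_[u,np.ones(len(u))]@R.T
    return e+d*((z-e[2])/d[:,2])[:,None]
def project(c,P):
    K,D,R,e=c; Rt=R.T
    return cv2.projectPoints(np.array(P,float).reshape(-1,3),cv2.Rodrigues(Rt)[0],-Rt@e,K,D)[0][:,0]
E
python3 - <<'E'
from h import *
for n in('scene','side'):
    im=cv2.imread(f'pics/{n}0.png'); h=cv2.cvtColor(im,cv2.COLOR_BGR2HSV)
    m=((h[...,1]<60)).astype(np.uint8)
    N,l,st,c=cv2.connectedComponentsWithStats(m)
    for i in range(1,N):
        if 150<st[i,4]<15000: print(n,st[i],c[i])
S=cam('side');C=cam('scene')
print('peg',toplane(S,[[206,401],[264,403],[398,309],[447,315]],.008)[:,:2], toplane(C,[[325,326],[355,352]],.008)[:,:2])
print('caps rim',toplane(S,[[268,318],[361,189]],.036)[:,:2],toplane(C,[[227,270],[435,226]],.036)[:,:2])
print('brush',toplane(S,[[256,242],[304,248]],.027)[:,:2],toplane(C,[[295,226],[325,242]],.027)[:,:2])
print('tray',toplane(S,[[260,147],[307,141],[321,173],[277,180]],.024)[:,:2],toplane(C,[[387,181],[414,157],[461,167],[437,194]],.024)[:,:2])
print('box',toplane(S,[[293,409],[383,369],[424,446]],.06)[:,:2],toplane(C,[[121,350],[176,309],[237,349],[183,379]],.06)[:,:2])
print('tub',toplane(S,[[384,230]],.034),toplane(C,[[398,266]],.034))
print('jar',toplane(S,[[226,163]],.075),'carton',toplane(S,[[263,192]],.062))
a=cv2.resize(cv2.imread('pics/side0.png')[130:480,190:460],None,fx=1.7,fy=1.7)
b=cv2.resize(cv2.imread('pics/scene0.png')[140:410,110:470],None,fx=2.2,fy=2.2)
cv2.imwrite('pics/a.png',a)
cv2.imwrite('pics/b.png',b)
E
```

```text
scene [367   0  68   9 329] [402.5836   2.4377]
scene [337 145  21  15 266] [346.5526 152.1692]
scene [  99  150   94   56 3303] [145.3881 181.2794]
scene [ 386  154   74   50 2343] [422.6385 178.0252]
scene [331 182  18  34 172] [343.5    195.0581]
scene [526 214  32  32 778] [541.1555 229.6337]
scene [423 218  24  28 577] [433.9393 231.2617]
scene [ 352  239   94   70 5303] [397.5391 272.8124]
scene [ 443  251  104  140 8745] [497.4963 319.9736]
scene [213 261  27  32 724] [226.7721 275.9738]
scene [ 117  305  121  108 8086] [178.6005 356.8396]
scene [   0  400   55   80 2275] [ 19.6901 454.2057]
side [  79    0   36  139 1112] [102.0378  69.5153]
side [123   7  21  24 365] [133.3096  18.5096]
side [ 275   60   99   68 4449] [322.864   93.3041]
side [255  74   9  26 163] [259.3497  86.4417]
side [ 178   80   74   33 1081] [227.778   97.0333]
side [ 260  139   61   45 1858] [289.4155 160.9478]
side [  0 154  78  41 574] [ 38.7718 177.4582]
side [ 443  154   34   58 1127] [459.4357 181.6327]
side [214 156  22  16 296] [224.9459 163.3885]
side [ 340  204   89   66 4282] [384.3015 236.
[... 197 characters left out ...]
8.8803 430.9117]
peg [[ 0.3258 -0.2707]
 [ 0.4004 -0.2881]
 [ 0.6231 -0.1595]
 [ 0.6932 -0.1859]] [[ 0.6248 -0.1586]
 [ 0.6953 -0.1793]]
caps rim [[ 0.419  -0.1664]
 [ 0.6425  0.1583]] [[ 0.4245 -0.1671]
 [ 0.6497  0.1623]]
brush [[ 0.4147  0.0332]
 [ 0.4979 -0.0014]] [[0.4249 0.0199]
 [0.5036 0.0092]]
tray [[0.4525 0.4196]
 [0.5714 0.4278]
 [0.5769 0.2619]
 [0.4765 0.2516]] [[0.4734 0.2811]
 [0.4646 0.4192]
 [0.5767 0.4377]
 [0.5884 0.2936]]
box [[ 0.4345 -0.3378]
 [ 0.5532 -0.303 ]
 [ 0.5681 -0.4075]] [[ 0.4555 -0.4158]
 [ 0.4532 -0.3069]
 [ 0.5868 -0.315 ]
 [ 0.5672 -0.4001]]
tub [[0.6494 0.0135 0.034 ]] [[0.6548 0.0143 0.034 ]]
jar [[0.3723 0.2565 0.075 ]] carton [[0.4401 0.1458 0.062 ]]
```

View pics/b.png

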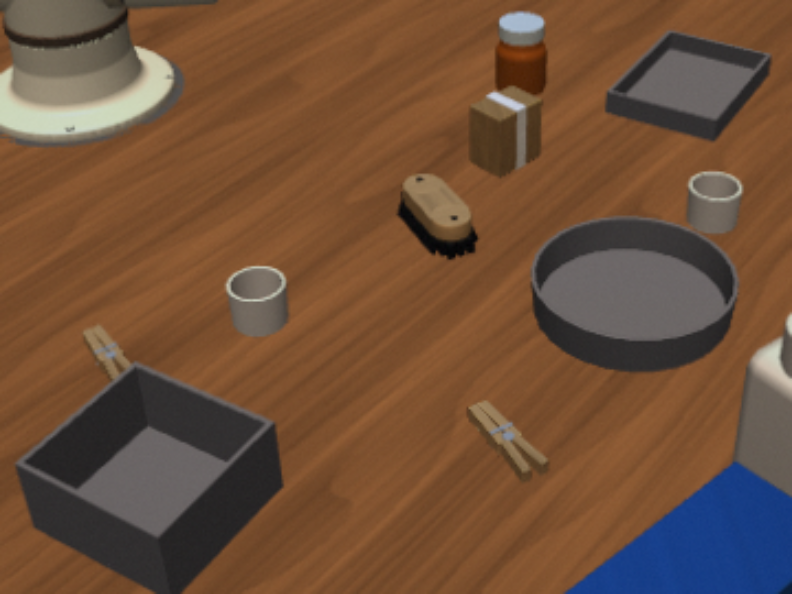

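```bash
cat >> h.py <<'E'
def go(x,y,z,ang=None):
    "shift in tool axes and turn to bring TCP to x,y,z with tool x axis along world angle ang (mod 180)"
    s=r.get_state(); R=np.array(s['ee_rot']); d=R.T@(np.array([x,y,z])-s['position'])
    cur=np.degrees(np.arctan2(R[1,0],R[0,0])); t=0
    if ang is not None: t=-((ang-cur+90)%180-90)
    print('t%.1f'%s['time_s'],'pos',np.array(s['position']),'ang%.1f'%cur,'w%.4f'%s['width'],'j6 %.0f'%s['joints'][5],'-> d',d,'turn %.1f'%t)
E
python3 - <<'E'
from h import *
go(.363,-.28,.16,-13)
print(toplane(cam('side'),[[520,270],[545,290],[630,430],[580,330]],0)[:,:2])
E
```

```text
t0.1 pos [ 0.2777 -0.5594  0.2057] ang-153.6 w0.0868 j6 -15 -> d [-0.2006  0.2123  0.0461] turn 39.4
[[ 0.8608 -0.1018]
 [ 0.8751 -0.1553]
 [ 0.8396 -0.3987]
 [ 0.8782 -0.2435]]
```

Call:
carry_out --commands '[[[-1,-0.2,0.212,0.02,39.5],[-1,-0.2,0.212,0.046,39.5],[-1,-0.2,0.212,0.046,39.5],[-1,-0.2,0.212,0.046,39.5],[-1,-0.2,0.212,0.046,39.5],[-1,-0.2,0.212,0.046,39.5],[-1,-0.2,0.212,0.046,39.5],[-1,-0.2,0.212,0.046,39.5],[-1,-0.2,0.212,0.046,39.5],[-1,-0.2,0.212,0.046,39.5],[-1,-0.2,0.212,0.046,39.5],[-1,-0.2,0.212,0.046,39.5]]]'

```text
time_s: 1.15
position: [0.3628, -0.2818, 0.1607]
ee_rot: [[-0.974, 0.228, 0.0], [0.228, 0.974, -0.0], [-0.0, -0.0, -1.0]]
contact_force: [-0.4, -0.3, -0.1]
width: 0.087
gripper_force: 0.0
```

Run:
```python
from h import *
go(.363,-.28,.16,-13)
cv2.imwrite('pics/w1.png',r.grab_frame('wrist'))
```

```text
t1.1 pos [ 0.3628 -0.2818  0.1607] ang166.8 w0.0870 j6 -86 -> d [0.0002 0.0018 0.0007] turn -0.2
```

View pics/w1.png

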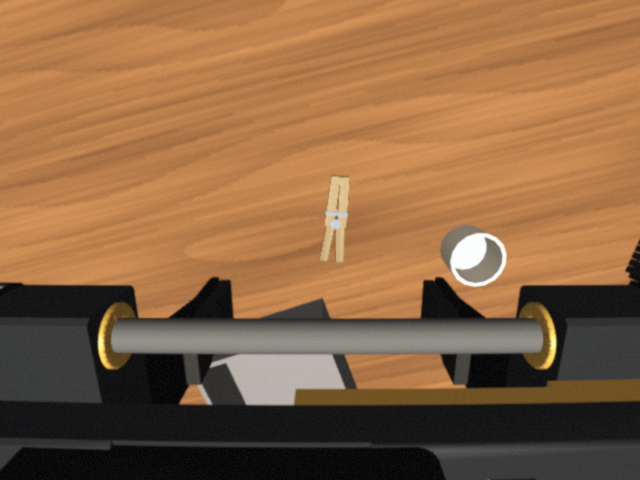

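```bash
cat >> h.py <<'E'
def peg(im,c,box=None,z=.012):
    "lightest yellow elongated blob inside box -> centre,angle"
    h=cv2.cvtColor(im,cv2.COLOR_BGR2HSV); m=((h[...,2]>195)&(h[...,1]<150)).astype(np.uint8)
    if box: k=np.zeros_like(m);k[box[1]:box[3],box[0]:box[2]]=1;m*=k
    m=cv2.morphologyEx(m,cv2.MORPH_CLOSE,np.ones((5,5)))
    N,l,st,_=cv2.connectedComponentsWithStats(m); i=1+np.argmax(st[1:,4])
    q=cv2.boxPoints(cv2.minAreaRect(np.argwhere(l==i)[:,::-1].astype(np.float32)))
    P=toplane(c,q,z)[:,:2]; e=[P[1]-P[0],P[2]-P[1]]; L=[np.linalg.norm(v) for v in e]
    v=e[int(np.argmax(L))]; a=np.degrees(np.arctan2(v[1],v[0]))
    print('peg',st[i],'c',P.mean(0),'LW',L,'ang',a); return P.mean(0),a
E
python3 - <<'E'
from h import *
im=cv2.imread('pics/w1.png'); c=cam('wrist')
print(im[190,335],im[240,341],im[200,300])
p,a=peg(im,c,(280,150,400,290))
print('ends',toplane(c,[[341,177],[331,262]],.01)[:,:2])
print('cap',toplane(c,[[477,259]],.036))
go(*p,.011,a)
E
```

```text
[142 193 223] [145 191 222] [ 77 129 189]
peg [ 280  150  120  112 5996] c [ 0.3544 -0.2667] LW [np.float64(0.09871303357188459), np.float64(0.09722900153785924)] ang 76.88353808334219
ends [[ 0.3293 -0.2597]
 [ 0.4016 -0.2851]]
cap [[ 0.4181 -0.1643  0.036 ]]
t1.2 pos [ 0.3627 -0.2819  0.1606] ang166.8 w0.0869 j6 -86 -> d [0.0116 0.0129 0.1496] turn 89.9
```

```bash
sed -i "s/m=((h\[...,2\]>195).*/m=((im[...,0]>115)\&(im[...,2]>170)).astype(np.uint8)/" h.py
python3 - <<'E'
from h import *
im=cv2.imread('pics/w1.png'); c=cam('wrist')
p,a=peg(im,c,(280,150,400,290))
go(*p,.011,a)
E
```

```text
peg [ 321  177   28   85 1498] c [ 0.3644 -0.2726] LW [np.float64(0.07451042399555721), np.float64(0.01887472331436896)] ang 161.79516937759144
t1.2 pos [ 0.3627 -0.2819  0.1606] ang166.8 w0.0869 j6 -86 -> d [0.0005 0.0094 0.1496] turn 5.0
```

Call:
carry_out --commands '[[[-1,0,0.009,0.04,5],[-1,0,0.009,0.08,5],[-1,0,0.009,0.12,5],[-1,0,0.009,0.14,5],[-1,0,0.009,0.149,5],[-1,0,0.009,0.149,5],[-1,0,0.009,0.149,5],[1,0,0.009,0.149,5],[1,0,0.009,0.149,5],[1,0,0.009,0.149,5],[1,0,0.009,0.149,5],[1,0,0.009,0.149,5],[1,0,0.009,0.149,5],[1,0,0.009,0.149,5],[1,0,0.009,0.149,5],[1,0,0.009,0.149,5]]]'

```text
time_s: 2.53
position: [0.3648, -0.2722, 0.0115]
ee_rot: [[-0.951, 0.311, -0.0], [0.311, 0.951, 0.0], [0.0, 0.0, -1.0]]
contact_force: [0.0, -0.5, 0.1]
width: 0.0347
gripper_force: 0.0
```

Run:
```python
from h import *
print(r.get_state()['gripper_force'])
go(.523,.345,.14,0)
```

```text
0.0
t2.5 pos [ 0.3648 -0.2722  0.0115] ang161.9 w0.0347 j6 -92 -> d [ 0.0413  0.6358 -0.1284] turn -18.1
```

Call:
carry_out --commands '[[[1,0,0,0,0],[1,0,0,0,0],[1,0,0,0,0],[1,0,0,0,0],[1,0,0,-0.03,0],[1,0,0,-0.07,0],[1,0,0,-0.11,0],[1,0,0,-0.15,0],[1,0,0,-0.15,0]]]'

```text
time_s: 3.28
position: [0.3697, -0.2746, 0.1696]
ee_rot: [[-0.951, 0.309, 0.015], [0.309, 0.951, -0.007], [-0.017, -0.002, -1.0]]
contact_force: [1.6, -0.5, 0.5]
width: 0.0005
gripper_force: 0.0
```

Run:
```python
from h import *
print(r.get_state()['gripper_force'])
go(.58,.35,.17,6)
```

```text
0.0
t3.3 pos [ 0.3697 -0.2746  0.1696] ang162.0 w0.0005 j6 -92 -> d [-0.0072  0.659  -0.0018] turn -24.0
```

Run:
```python
from h import *
im=r.grab_frame('wrist');cv2.imwrite('pics/w2.png',im)
cv2.imwrite('pics/w2.png',np.hstack([im[100:400,150:550],r.grab_frame('side')[200:500,100:500]][:1]+[cv2.resize(r.grab_frame('side')[330:480,150:350],None,fx=2,fy=2)]))
```

```text
(no output)
```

View pics/w2.png

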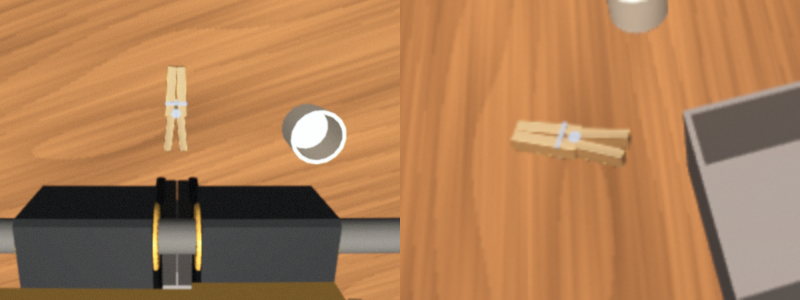

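Run:
```python
from h import *
im=r.grab_frame('wrist'); c=cam('wrist')
p,a=peg(im,c,(280,140,380,270))
go(*p,.010,a)
```

```text
peg [ 312  177   24   86 1529] c [ 0.3634 -0.2718] LW [np.float64(0.0755125711930381), np.float64(0.01938045417308698)] ang 160.2353571550547
t3.5 pos [ 0.3639 -0.2718  0.1606] ang161.9 w0.0003 j6 -92 -> d [ 0.0002 -0.0002  0.1506] turn 1.6
```

Call:
carry_out --commands '[[[-0.2,0,0,0.02,1.5],[-0.2,0,0,0.04,1.5],[-0.2,0,0,0.06,1.5],[-0.2,0,0,0.08,1.5],[-0.2,0,0,0.1,1.5],[-0.2,0,0,0.115,1.5],[-0.2,0,0,0.13,1.5],[-0.2,0,0,0.14,1.5],[-0.2,0,0,0.15,1.5],[-0.2,0,0,0.151,1.5],[-0.2,0,0,0.151,1.5]]]'

```text
time_s: 4.4
position: [0.3632, -0.2717, 0.0089]
ee_rot: [[-0.942, 0.335, -0.005], [0.335, 0.942, 0.001], [0.005, -0.0, -1.0]]
contact_force: [-0.9, 0.8, -0.1]
width: 0.0517
gripper_force: 0.0
```

Call:
carry_out --commands '[[[1,0,0,0,0],[1,0,0,0,0],[1,0,0,0,0],[1,0,0,0,0],[1,0,0,0,0],[1,0,0,0,0],[1,0,0,0,0],[1,0,0,0,0],[1,0,0,0,0],[1,0,0,0,0]]]'

```text
time_s: 5.23
position: [0.3648, -0.2722, 0.0106]
ee_rot: [[-0.942, 0.335, -0.0], [0.335, 0.942, 0.0], [0.0, 0.0, -1.0]]
contact_force: [0.3, 0.2, 0.4]
width: 0.0013
gripper_force: 0.0
```

Run:
```python
from h import *
s=cv2.resize(r.grab_frame('side')[330:480,150:350],None,fx=2,fy=2)
w=r.grab_frame('wrist')[180:480,130:530]
cv2.imwrite('pics/w3.png',np.hstack([w,s])); 
print(r.get_state()['width'],project(cam('wrist'),[[.3648,-.2722,.0026]]))
```

```text
0.00039614698771489 [[323.4016 281.2261]]
```

View pics/w3.png

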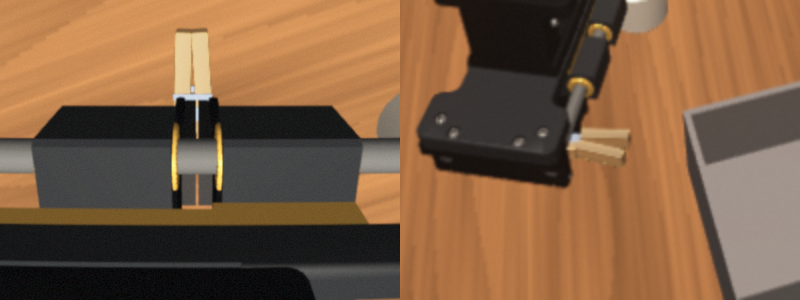

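Run:
```python
from h import *
im=r.grab_frame('scene')
q=project(cam('scene'),[[.3648,-.2722,.0026]])[0];print(q)
x,y=q.astype(int)
cv2.imwrite('pics/w4.png',cv2.resize(im[y-70:y+50,x-80:x+80],None,fx=5,fy=5,interpolation=cv2.INTER_CUBIC))
```

```text
[160.7589 303.7605]
```

View pics/w4.png

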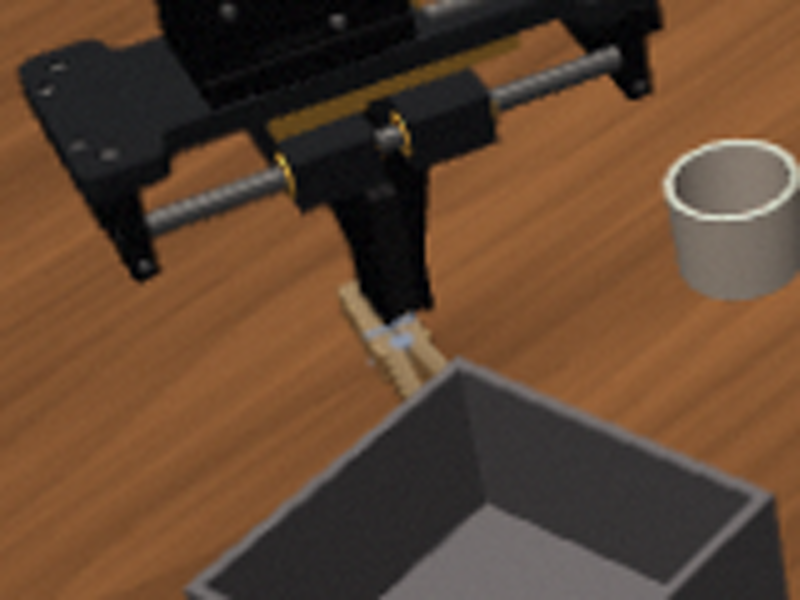

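Call:
carry_out --commands '[[[-0.1,0,0,-0.02,0],[-0.1,0,0,-0.02,0],[-0.1,0,0,-0.02,0],[-0.1,0,0,-0.02,0],[-0.1,0,0,-0.02,0],[-0.1,0,0,-0.02,0],[-0.1,0,0,-0.02,0],[-0.1,0,0,-0.01,0],[-0.1,0,0,0,0],[-0.1,0,0,0.002,0],[-0.1,0,0,0.004,0],[-0.1,0,0,0.005,0],[-0.1,0,0,0.006,0],[-0.1,0,0,0.006,0]]]'

```text
time_s: 6.55
position: [0.365, -0.2723, 0.0047]
ee_rot: [[-0.942, 0.335, 0.0], [0.335, 0.942, -0.0], [-0.0, -0.0, -1.0]]
contact_force: [-0.7, -0.5, -0.1]
width: 0.0474
gripper_force: 0.0
```

Run:
```python
from h import *
im=r.grab_frame('scene')
q=project(cam('scene'),[[.3648,-.2722,.0026]])[0]
x,y=q.astype(int)
a=cv2.resize(im[y-40:y+40,x-50:x+50],None,fx=4,fy=4,interpolation=cv2.INTER_CUBIC)
b=cv2.resize(r.grab_frame('wrist')[220:380,230:430],None,fx=2,fy=2)
cv2.imwrite('pics/w5.png',np.hstack([a,b]))
```

```text
(no output)
```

View pics/w5.png

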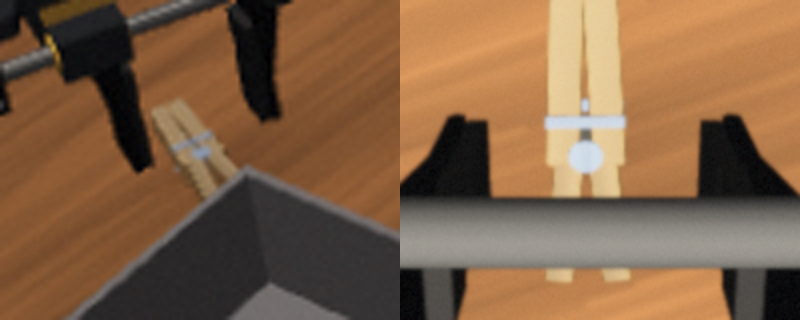

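Call:
carry_out --commands '[[[-0.1,0,0,0.002,0],[-0.1,0,0,0.004,0],[-0.1,0,0,0.005,0],[-0.1,0,0,0.005,0]]]'

```text
time_s: 6.98
position: [0.3646, -0.2721, -0.0007]
ee_rot: [[-0.942, 0.335, -0.001], [0.335, 0.942, 0.0], [0.001, -0.0, -1.0]]
contact_force: [-0.3, -0.2, 0.6]
width: 0.0479
gripper_force: 0.0
```

Call:
carry_out --commands '[[[-0.1,0,0,0.001,0],[-0.1,0,0,0.002,0],[-0.1,0,0,0.002,0]]]'

```text
time_s: 7.23
position: [0.3647, -0.2722, -0.0026]
ee_rot: [[-0.942, 0.335, -0.0], [0.335, 0.942, 0.0], [0.0, 0.0, -1.0]]
contact_force: [0.1, -0.3, -0.2]
width: 0.0478
gripper_force: 0.0
```

Call:
carry_out --commands '[[[-0.1,0,0,0.001,0],[-0.1,0,0,0.002,0],[-0.1,0,0,0.002,0]]]'

```text
time_s: 7.48
position: [0.3647, -0.2722, -0.0046]
ee_rot: [[-0.942, 0.336, -0.0], [0.336, 0.942, 0.0], [0.0, 0.0, -1.0]]
contact_force: [0.4, 0.1, 0.1]
width: 0.0477
gripper_force: 0.0
```

Call:
carry_out --commands '[[[1,0,0,0,0],[1,0,0,0,0],[1,0,0,0,0],[1,0,0,0,0],[1,0,0,0,0],[1,0,0,0,0],[1,0,0,0,0],[1,0,0,0,0],[1,0,0,0,0]]]'

```text
time_s: 8.23
position: [0.3658, -0.2726, -0.0036]
ee_rot: [[-0.942, 0.335, 0.002], [0.335, 0.942, -0.001], [-0.002, -0.0, -1.0]]
contact_force: [-0.0, 0.8, 5.3]
width: 0.0021
gripper_force: 2.8
```

Call:
carry_out --commands '[[[-0.1,0,0,-0.02,0],[-0.1,0,0,-0.04,0],[-0.1,0,0,-0.05,0],[-0.1,0,0,-0.05,0],[-0.1,0,0,-0.05,0],[-0.1,0,0,-0.05,0],[-0.1,0,0,-0.05,0],[-0.1,0,0,-0.05,0],[-0.1,0,0,-0.05,0]]]'

```text
time_s: 8.98
position: [0.3644, -0.2721, 0.0449]
ee_rot: [[-0.942, 0.335, -0.002], [0.335, 0.942, 0.0], [0.002, -0.0, -1.0]]
contact_force: [-0.4, 0.8, 0.5]
width: 0.0465
gripper_force: 0.0
```

Run:
```python
from h import *
c=cam('wrist');im=r.grab_frame('wrist')
print(peg(im,c,(280,140,380,300)))
s=r.get_state();print(s['position'],s['joints'],s['width'])
a=cv2.resize(r.grab_frame('scene')[250:330,110:210],None,fx=4,fy=4)
b=cv2.resize(im[160:400,180:480],(400,320))
cv2.imwrite('pics/w6.png',np.hstack([a,b]))
```

```text
peg [ 310  201   35   99 2801] c [ 0.3573 -0.2675] LW [np.float64(0.018820345617038273), np.float64(0.05883913272196173)] ang -18.851397882144596
(array([ 0.3573, -0.2675]), np.float64(-18.851397882144596))
[ 0.3645 -0.2721  0.045 ] [-16.1747  17.2058 -34.8789  -0.0026 -37.9913 -93.4238] 0.04699749734518724
```

View pics/w6.png

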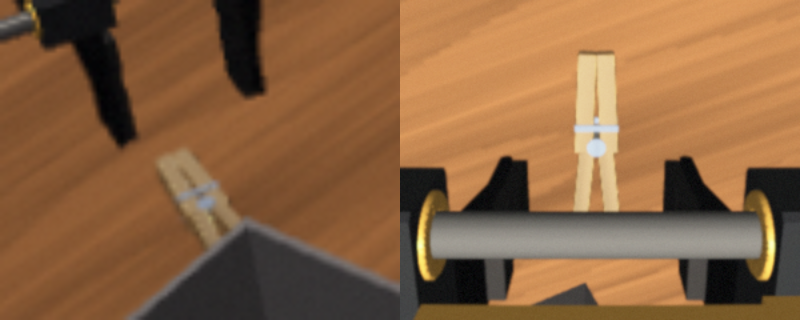

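Call:
carry_out --commands '[[[-0.1,0,0,0.03,0],[-0.1,0,0,0.05,0],[-0.1,0,0,0.053,0],[-0.1,0,0,0.053,0],[-0.1,0,0,0.055,0],[-0.1,0,0,0.055,0]]]'

```text
time_s: 9.58
position: [0.3656, -0.2725, -0.0087]
ee_rot: [[-0.942, 0.335, 0.002], [0.335, 0.942, -0.001], [-0.002, -0.0, -1.0]]
contact_force: [0.9, 0.4, -0.4]
width: 0.0478
gripper_force: 0.0
```

Call:
carry_out --commands '[[[-0.1,0,0,0.001,0],[-0.1,0,0,0.002,0],[-0.1,0,0,0.002,0]]]'

```text
time_s: 9.83
position: [0.3651, -0.2723, -0.011]
ee_rot: [[-0.942, 0.335, 0.001], [0.335, 0.942, -0.0], [-0.001, 0.0, -1.0]]
contact_force: [0.3, -0.7, 0.5]
width: 0.0477
gripper_force: 0.0
```

Call:
carry_out --commands '[[[-0.1,0,0,0.001,0],[-0.1,0,0,0.002,0],[-0.1,0,0,0.002,0]]]'

```text
time_s: 10.08
position: [0.3647, -0.2722, -0.0135]
ee_rot: [[-0.942, 0.336, -0.0], [0.336, 0.942, 0.0], [0.0, 0.0, -1.0]]
contact_force: [-0.9, 0.2, -0.2]
width: 0.0477
gripper_force: 0.0
```

Call:
carry_out --commands '[[[1,0,0,0,0],[1,0,0,0,0],[1,0,0,0,0],[1,0,0,0,0],[1,0,0,0,0],[1,0,0,0,0],[1,0,0,0,0],[1,0,0,0,0]]]'

```text
time_s: 10.75
position: [0.3648, -0.2722, -0.0134]
ee_rot: [[-0.942, 0.335, 0.0], [0.335, 0.942, -0.0], [-0.0, 0.0, -1.0]]
contact_force: [0.7, 0.7, 0.6]
width: 0.0197
gripper_force: 30.0
```

Run:
```python
from h import *
go(.60,.35,.17,6)
```

```text
t10.8 pos [ 0.3648 -0.2722 -0.0134] ang160.4 w0.0197 j6 -93 -> d [-0.0128  0.665  -0.1834] turn -25.6
```

Call:
carry_out --commands '[[[1,0,0,-0.03,0],[1,0,0,-0.07,0],[1,0,0,-0.11,0],[1,0,0,-0.15,-5],[1,0,0.03,-0.18,-12],[1,-0.013,0.665,-0.183,-25.5],[1,-0.013,0.665,-0.183,-25.5],[1,-0.013,0.665,-0.183,-25.5],[1,-0.013,0.665,-0.183,-25.5],[1,-0.013,0.665,-0.183,-25.5],[1,-0.013,0.665,-0.183,-25.5],[1,-0.013,0.665,-0.183,-25.5],[1,-0.013,0.665,-0.183,-25.5],[1,-0.013,0.665,-0.183,-25.5],[1,-0.013,0.665,-0.183,-25.5],[1,-0.013,0.665,-0.183,-25.5],[1,-0.013,0.665,-0.183,-25.5],[1,-0.013,0.665,-0.183,-25.5],[1,-0.013,0.665,-0.183,-25.5],[1,-0.013,0.665,-0.183,-25.5]]]'

```text
time_s: 12.42
position: [0.5964, 0.3418, 0.1691]
ee_rot: [[-0.995, -0.103, -0.001], [-0.103, 0.995, -0.0], [0.001, -0.0, -1.0]]
contact_force: [1.6, -0.9, -0.6]
width: 0.0193
gripper_force: 30.0
```

Call:
carry_out --commands '[[[1,0,0,0,0],[1,0,0,0,0],[1,0,0,0,0],[1,0,0,0,0]]]'

```text
time_s: 12.75
position: [0.5959, 0.3387, 0.1696]
ee_rot: [[-0.995, -0.102, -0.001], [-0.102, 0.995, -0.0], [0.001, -0.0, -1.0]]
contact_force: [-0.5, -0.0, -0.9]
width: 0.0199
gripper_force: 30.0
```

Run:
```python
from h import *
go(.60,.35,.17,6)
cv2.imwrite('pics/w7.png',r.grab_frame('wrist'))
cv2.imwrite('pics/s7.png',r.grab_frame('scene'))
```

```text
t12.8 pos [0.5959 0.3387 0.1696] ang-174.1 w0.0199 j6 -127 -> d [-0.0052  0.0108 -0.0004] turn -0.1
```

View pics/w7.png

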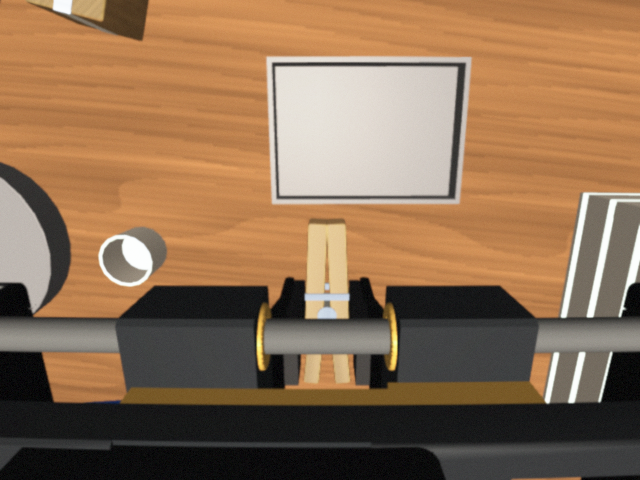

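Run:
```python
from h import *
s=r.get_state();im=cv2.imread('pics/w7.png');q=[[266,58],[471,57],[461,203],[273,205]]
K,D,R,e=cam('wrist')
for dz in(0,.01,.02):
    P=toplane((K,D,R,e+[0,0,dz]),q,.024)[:,:2]; E=np.roll(P,-1,0)-P
    print(dz,P.mean(0),np.linalg.norm(E,axis=1),np.degrees(np.arctan2(E[:,1],E[:,0])))
# fingertip check: held peg ends, in tool frame by triangulating nothing: width scale
print('px of TCP',project((K,D,R,e),[np.array(s['position'])+[0,0,z] for z in(-.008,.016)]))
print('tray scene',toplane(cam('scene'),[[387,181],[414,157],[461,167],[437,194]],.024)[:,:2].mean(0))
```

```text
0 [0.5204 0.3665] [0.16   0.1157 0.1608 0.1161] [  96.3618    6.9754  -83.4652 -173.4167]
0.01 [0.5203 0.3676] [0.165  0.1192 0.1658 0.1197] [  96.3618    6.9754  -83.4652 -173.4167]
0.02 [0.5202 0.3686] [0.1699 0.1228 0.1708 0.1233] [  96.3618    6.9754  -83.4652 -173.4167]
px of TCP [[323.3462 279.8474]
 [322.9577 299.243 ]]
tray scene [0.5258 0.3579]
```

Run:
```python
from h import *
go(.5166,.3993,.03,6.6)
go(.5166,.3993,-.009,6.6)
```

```text
t12.8 pos [0.5962 0.3386 0.1702] ang-174.2 w0.0194 j6 -127 -> d [0.0731 0.0684 0.1402] turn -0.8
t12.8 pos [0.5962 0.3386 0.1702] ang-174.2 w0.0194 j6 -127 -> d [0.0731 0.0684 0.1792] turn -0.8
```

Call:
carry_out --commands '[[[1,0.04,0.04,0.03,-1],[1,0.073,0.068,0.06,-1],[1,0.073,0.068,0.1,-1],[1,0.073,0.068,0.13,-1],[1,0.073,0.068,0.14,-1],[1,0.073,0.068,0.14,-1],[1,0.073,0.068,0.155,-1],[1,0.073,0.068,0.167,-1],[1,0.073,0.068,0.172,-1],[1,0.073,0.068,0.176,-1],[1,0.073,0.068,0.178,-1],[1,0.073,0.068,0.178,-1],[1,0.073,0.068,0.178,-1]]]'

```text
time_s: 13.93
position: [0.5172, 0.4003, -0.0078]
ee_rot: [[-0.993, -0.12, 0.001], [-0.12, 0.993, 0.001], [-0.001, 0.001, -1.0]]
contact_force: [0.1, -0.3, 0.2]
width: 0.0198
gripper_force: 30.0
```

Run:
```python
from h import *
go(.5166,.3993,-.009,6.6); print(r.get_state()['contact_force'])
go(.655,-.17,.17,-17)
```

```text
t13.9 pos [ 0.5172  0.4003 -0.0078] ang-173.1 w0.0198 j6 -135 -> d [ 0.0007 -0.0009  0.0012] turn 0.3
[ 0.0934 -0.3212  0.2122]
t13.9 pos [ 0.5172  0.4003 -0.0078] ang-173.1 w0.0198 j6 -135 -> d [-0.0685 -0.5826 -0.1781] turn 23.9
```

Call:
carry_out --commands '[[[1,0,0,0.001,0],[1,0,0,0.0015,0],[0.25,0,0,0.0015,0],[0.25,0,0,0.0015,0],[0.25,0,0,0.0015,0],[0.25,0,0,0.0015,0],[0.25,0,0,0.0015,0],[0.25,0,0,-0.02,0],[0.25,0,0,-0.06,0],[-0.1,0,0,-0.1,0],[-0.1,0,0,-0.14,0],[-0.1,-0.02,-0.03,-0.17,5],[-0.1,-0.068,-0.583,-0.178,24]]]'

```text
time_s: 15.02
position: [0.5509, 0.3398, 0.1668]
ee_rot: [[-0.996, 0.091, 0.013], [0.091, 0.996, 0.009], [-0.012, 0.011, -1.0]]
contact_force: [1.8, 0.2, 1.3]
width: 0.046
gripper_force: 0.0
```

Run:
```python
from h import *
go(.675,-.17,.17,-17)
```

```text
t15.0 pos [0.5509 0.3398 0.1668] ang174.8 w0.0460 j6 -141 -> d [-0.17   -0.4963 -0.0064] turn 11.8
```

Call:
carry_out --commands '[[[-0.1,-0.17,-0.496,-0.006,12],[-0.1,-0.17,-0.496,-0.006,12],[-0.1,-0.17,-0.496,-0.006,12],[-0.1,-0.17,-0.496,-0.006,12],[-0.1,-0.17,-0.496,-0.006,12],[-0.1,-0.17,-0.496,-0.006,12],[-0.1,-0.17,-0.496,-0.006,12],[-0.1,-0.17,-0.496,-0.006,12],[-0.1,-0.17,-0.496,-0.006,12],[-0.1,-0.17,-0.496,-0.006,12],[-0.1,-0.17,-0.496,-0.006,12],[-0.1,-0.17,-0.496,-0.006,12],[-0.1,-0.17,-0.496,-0.006,12],[-0.1,-0.17,-0.496,-0.006,12],[-0.1,-0.17,-0.496,-0.006,12],[-0.1,-0.17,-0.496,-0.006,12],[-0.1,-0.17,-0.496,-0.006,12]]]'

```text
time_s: 16.43
position: [0.6699, -0.1733, 0.165]
ee_rot: [[-0.955, 0.295, -0.0], [0.295, 0.955, 0.0], [0.0, 0.0, -1.0]]
contact_force: [-0.2, 0.2, -0.4]
width: 0.0477
gripper_force: 0.0
```

Run:
```python
from h import *
s=r.get_state()
c=cam('wrist');im=r.grab_frame('wrist')
P=project(c,[[.659,-.172,.01]]);print(P)
x,y=P[0].astype(int)
p,a=peg(im,c,(x-70,y-70,x+70,y+65))
go(*p,-.0135,a)
cv2.imwrite('pics/w8.png',im)
cv2.imwrite('pics/s8.png',r.grab_frame('scene'))
```

```text
[[322.2781 207.2305]]
peg [ 313  162   28   87 1555] c [ 0.6594 -0.167 ] LW [np.float64(0.07557406599631841), np.float64(0.019702512040864796)] ang 157.55942678991357
t16.5 pos [ 0.67   -0.1731  0.1652] ang162.8 w0.0475 j6 -106 -> d [0.0119 0.0026 0.1787] turn 5.3
```

Call:
carry_out --commands '[[[-0.1,0.012,0.0025,0.04,5],[-0.1,0.012,0.0025,0.08,5],[-0.1,0.012,0.0025,0.12,5],[-0.1,0.012,0.0025,0.15,5],[-0.1,0.012,0.0025,0.165,5],[-0.1,0.012,0.0025,0.174,5],[-0.1,0.012,0.0025,0.178,5],[-0.1,0.012,0.0025,0.1785,5],[1,0.012,0.0025,0.1785,5],[1,0.012,0.0025,0.1785,5],[1,0.012,0.0025,0.1785,5],[1,0.012,0.0025,0.1785,5],[1,0.012,0.0025,0.1785,5],[1,0.012,0.0025,0.1785,5],[1,0.012,0.0025,0.1785,5],[1,0.012,0.0025,0.1785,5]]]'

```text
time_s: 17.87
position: [0.6597, -0.1686, -0.0129]
ee_rot: [[-0.926, 0.379, 0.001], [0.379, 0.926, -0.0], [-0.001, 0.0, -1.0]]
contact_force: [-0.6, 1.1, 2.1]
width: 0.0199
gripper_force: 30.0
```

Run:
```python
from h import *
go(.5242,.3337,.14,6.6)
go(.5242,.3337,-.009,6.6)
```

```text
t17.9 pos [ 0.6597 -0.1686 -0.0129] ang157.8 w0.0199 j6 -112 -> d [ 0.3155  0.4136 -0.1531] turn -28.8
t17.9 pos [ 0.6597 -0.1686 -0.0129] ang157.8 w0.0199 j6 -112 -> d [ 0.3156  0.4136 -0.0041] turn -28.8
```

Call:
carry_out --commands '[[[1,0,0,-0.03,0],[1,0,0,-0.07,0],[1,0,0,-0.11,0],[1,0.03,0.04,-0.15,-7],[1,0.315,0.413,-0.15,-29],[1,0.315,0.413,-0.15,-29],[1,0.315,0.413,-0.15,-29],[1,0.315,0.413,-0.15,-29],[1,0.315,0.413,-0.15,-29],[1,0.315,0.413,-0.15,-29],[1,0.315,0.413,-0.15,-29],[1,0.315,0.413,-0.15,-29],[1,0.315,0.413,-0.15,-29],[1,0.315,0.413,-0.15,-29],[1,0.315,0.413,-0.15,-29],[1,0.315,0.413,-0.15,-29],[1,0.315,0.413,-0.15,-29],[1,0.315,0.413,-0.15,-29],[1,0.315,0.413,-0.15,-29],[1,0.315,0.413,-0.15,-29]]]'

```text
time_s: 19.53
position: [0.5244, 0.3317, 0.1362]
ee_rot: [[-0.993, -0.116, -0.001], [-0.116, 0.993, -0.001], [0.001, -0.001, -1.0]]
contact_force: [-0.4, 0.6, -0.3]
width: 0.0195
gripper_force: 30.0
```

Run:
```python
from h import *
go(.5242,.3337,-.009,6.6)
cv2.imwrite('pics/w9.png',r.grab_frame('wrist'))
```

```text
t19.5 pos [0.5244 0.3317 0.1362] ang-173.3 w0.0195 j6 -131 -> d [-0.0001  0.0021  0.1452] turn 0.1
```

View pics/w9.png

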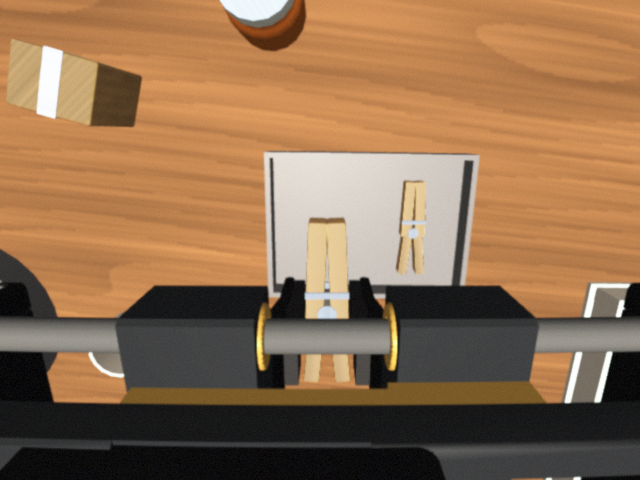

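Call:
carry_out --commands '[[[1,0,0.002,0.04,0],[1,0,0.002,0.08,0],[1,0,0.002,0.11,0],[1,0,0.002,0.13,0],[1,0,0.002,0.14,0],[1,0,0.002,0.144,0],[1,0,0.002,0.1455,0],[1,0,0.002,0.1455,0],[1,0,0.002,0.1455,0],[0.25,0,0.002,0.1455,0],[0.25,0,0.002,0.1455,0],[0.25,0,0.002,0.1455,0],[0.25,0,0.002,0.1455,0],[0.25,0,0.002,0.1455,0],[0.25,0,0.002,0.13,0],[0.25,0,0.002,0.09,0],[0,0,0.002,0.05,0],[-1,0,0.002,0.02,0],[-1,0,0.002,0,0],[-1,0,0.002,0,0]]]'

```text
time_s: 21.25
position: [0.5266, 0.3371, 0.1427]
ee_rot: [[-0.993, -0.118, 0.009], [-0.118, 0.993, 0.007], [-0.009, 0.006, -1.0]]
contact_force: [0.1, -0.2, 0.7]
width: 0.0513
gripper_force: 0.0
```

```bash
cat >> h.py <<'E'
def rim(im,c,xy,z=.036,R=.0235,zc=.036):
    "bright low-saturation ring near expected xy -> ellipse centre of its outer contour on plane z"
    q=project(c,[[*xy,zc]])[0]; x,y=q.astype(int)
    m=((im.min(2)>225)).astype(np.uint8); k=np.zeros_like(m); w=60; k[max(0,y-w):y+w,max(0,x-w):x+w]=1; m*=k
    m=cv2.morphologyEx(m,cv2.MORPH_CLOSE,np.ones((3,3)))
    cs=max(cv2.findContours(m,cv2.RETR_EXTERNAL,cv2.CHAIN_APPROX_NONE)[0],key=cv2.contourArea)
    P=toplane(c,cs[:,0],z)[:,:2].astype(np.float32); (C,rad)=cv2.minEnclosingCircle(P)
    print('exp px',q,'cap',C,'rad',rad); return C
E
python3 - <<'E'
from h import *
go(.6425,.16,.14,None)
im=cv2.imread('pics/w7.png'); print(im[260,101],im[284,125],im[250,128],im[240,150])
s=dict(ee_rot=np.array([[-.995,-.102,-.001],[-.102,.995,0],[.001,0,-1]]),position=np.array([.5962,.3386,.1702]))
c=cam('wrist',s); print(toplane(c,[[126,261]],.036)); rim(im,c,(.645,.16))
im=cv2.imread('pics/w1.png');c=cam('wrist',dict(ee_rot=np.array([[-.974,.228,0],[.228,.974,0],[0,0,-1]]),position=np.array([.3627,-.2819,.1606])))
rim(im,c,(.419,-.165))
print(toplane(cam('side'),[[268,317],[361,189]],.036)[:,:2])
E
```

```text
t21.2 pos [0.5266 0.3371 0.1427] ang-173.2 w0.0513 j6 -131 -> d [-0.0941 -0.1896  0.0024] turn 0.0
[251 252 250] [250 252 251] [253 254 252] [ 96 108 118]
[[0.6463 0.1712 0.036 ]]
exp px [112.9967 258.1603] cap (0.6459006071090698, 0.17019517719745636) rad 0.023333927616477013
exp px [476.5659 259.5166] cap (0.4193924367427826, -0.1637117862701416) rad 0.023128164932131767
[[ 0.4191 -0.1644]
 [ 0.6425  0.1583]]
```

Call:
carry_out --commands '[[[-0.45,-0.11,-0.182,0.01,0],[-0.45,-0.11,-0.182,0.01,0],[-0.45,-0.11,-0.182,0.01,0],[-0.45,-0.11,-0.182,0.01,0],[-0.45,-0.11,-0.182,0.01,0],[-0.45,-0.11,-0.182,0.01,0],[-0.45,-0.11,-0.182,0.01,0],[-0.45,-0.11,-0.182,0.01,0],[-0.45,-0.11,-0.182,0.01,0]]]'

```text
time_s: 22.0
position: [0.6538, 0.1682, 0.1262]
ee_rot: [[-0.993, -0.119, -0.001], [-0.119, 0.993, -0.0], [0.001, 0.0, -1.0]]
contact_force: [0.0, -0.2, 0.3]
width: 0.0633
gripper_force: 0.0
```

Run:
```python
from h import *
c=cam('wrist');im=r.grab_frame('wrist')
C=rim(im,c,(.6459,.1702))
go(*C,-.005)
cv2.imwrite('pics/w10.png',im)
```

```text
exp px [328.3366 227.5993] cap (0.6456903219223022, 0.17010343074798584) rad 0.023266011849045753
t22.1 pos [0.6538 0.1686 0.1265] ang-173.1 w0.0631 j6 -111 -> d [0.0079 0.0025 0.1315] turn 0.0
```

Call:
carry_out --commands '[[[-0.45,0.008,0.0025,0.03,0],[-0.45,0.008,0.0025,0.06,0],[-0.45,0.008,0.0025,0.09,0],[-0.45,0.008,0.0025,0.11,0],[-0.45,0.008,0.0025,0.125,0],[-0.45,0.008,0.0025,0.1315,0],[-0.45,0.008,0.0025,0.1315,0],[-0.45,0.008,0.0025,0.1315,0],[1,0.008,0.0025,0.1315,0],[1,0.008,0.0025,0.1315,0],[1,0.008,0.0025,0.1315,0],[1,0.008,0.0025,0.1315,0],[1,0.008,0.0025,0.1315,0],[1,0.008,0.0025,0.1315,0]]]'

```text
time_s: 23.22
position: [0.647, 0.1689, -0.0039]
ee_rot: [[-0.993, -0.118, 0.001], [-0.118, 0.993, 0.001], [-0.001, 0.0, -1.0]]
contact_force: [-2.3, 0.4, 5.3]
width: 0.0456
gripper_force: 30.0
```

Run:
```python
from h import *
print(r.get_state()['gripper_force'],r.get_state()['contact_force'])
go(.72,.014,.17)
```

```text
30.000751554616727 [-2.332   0.4151  5.2905]
t23.2 pos [ 0.647   0.1689 -0.0039] ang-173.2 w0.0456 j6 -112 -> d [-0.0546 -0.1624 -0.1739] turn 0.0
```

Call:
carry_out --commands '[[[1,0,0,-0.03,0],[1,0,0,-0.07,0],[1,0,0,-0.11,0],[1,0,0,-0.15,0],[1,-0.055,-0.162,-0.174,0],[1,-0.055,-0.162,-0.174,0],[1,-0.055,-0.162,-0.174,0],[1,-0.055,-0.162,-0.174,0],[1,-0.055,-0.162,-0.174,0],[1,-0.055,-0.162,-0.174,0],[1,-0.055,-0.162,-0.174,0],[1,-0.055,-0.162,-0.174,0],[1,-0.055,-0.162,-0.174,0]]]'

```text
time_s: 24.3
position: [0.7194, 0.0158, 0.1687]
ee_rot: [[-0.993, -0.119, -0.001], [-0.119, 0.993, 0.0], [0.001, 0.0, -1.0]]
contact_force: [0.4, 0.7, -0.1]
width: 0.0456
gripper_force: 30.0
```

Run:
```python
from h import *
go(.69,.014,.17)
cv2.imwrite('pics/w11.png',r.grab_frame('wrist'))
```

```text
t24.3 pos [0.7194 0.0158 0.1687] ang-173.2 w0.0456 j6 -97 -> d [ 0.0294  0.0017 -0.0013] turn 0.0
```

View pics/w11.png

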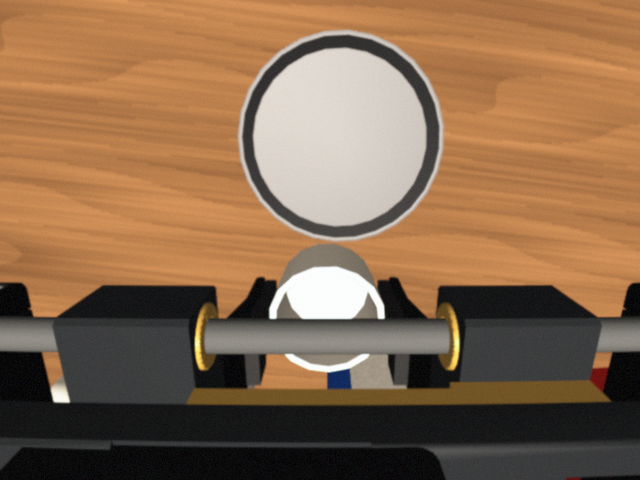

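Run:
```python
from h import *
c=cam('wrist')
P=toplane(c,[[238,135],[443,135],[340,30],[338,240]],.034)[:,:2].astype(np.float32)
C,R=cv2.minEnclosingCircle(P);print(C,R)
go(C[0]-.034,C[1],.001)
go(C[0]+.034,C[1],.001)
```

```text
(0.6516109704971313, 0.020537832751870155) 0.08106633275747299
t24.4 pos [0.7195 0.0159 0.1688] ang-173.1 w0.0459 j6 -97 -> d [0.1005 0.0168 0.1679] turn 0.0
t24.4 pos [0.7195 0.0159 0.1688] ang-173.1 w0.0459 j6 -97 -> d [0.033  0.0086 0.1679] turn 0.0
```

Call:
carry_out --commands '[[[1,0.04,0.01,0.01,0],[1,0.08,0.017,0.03,0],[1,0.1,0.017,0.06,0],[1,0.1,0.017,0.09,0],[1,0.1,0.017,0.12,0],[1,0.1,0.017,0.145,0],[1,0.1,0.017,0.158,0],[1,0.1,0.017,0.165,0],[1,0.1,0.017,0.168,0],[1,0.1,0.017,0.168,0],[1,0.1,0.017,0.168,0]]]'

```text
time_s: 25.27
position: [0.6198, 0.02, 0.0022]
ee_rot: [[-0.993, -0.118, 0.003], [-0.118, 0.993, 0.0], [-0.003, 0.0, -1.0]]
contact_force: [-0.1, 0.5, 1.4]
width: 0.0458
gripper_force: 30.0
```

Call:
carry_out --commands '[[[-0.35,0,0,0,0],[-0.35,0,0,0,0],[-0.35,0,0,0,0],[-0.35,0,0,0,0],[-0.35,0,0,-0.02,0],[-0.35,0,0,-0.06,0],[-0.35,0,0,-0.1,0],[-0.35,0,0,-0.14,0],[-0.35,0,0,-0.15,0]]]'

```text
time_s: 26.02
position: [0.6228, 0.0197, 0.1592]
ee_rot: [[-0.993, -0.119, 0.014], [-0.119, 0.993, 0.001], [-0.014, -0.0, -1.0]]
contact_force: [0.9, -0.6, 1.3]
width: 0.0584
gripper_force: 0.0
```

Run:
```python
from h import *
go(.433,-.164,.14,-10)
```

```text
t26.0 pos [0.6228 0.0197 0.1592] ang-173.2 w0.0584 j6 -100 -> d [ 0.2104 -0.1598  0.0163] turn 16.8
```

Call:
carry_out --commands '[[[-0.45,0.21,-0.16,0.02,0],[-0.45,0.21,-0.16,0.02,0],[-0.45,0.21,-0.16,0.02,0],[-0.45,0.21,-0.16,0.02,0],[-0.45,0.21,-0.16,0.02,0],[-0.45,0.21,-0.16,0.02,0],[-0.45,0.21,-0.16,0.02,0],[-0.45,0.21,-0.16,0.02,0],[-0.45,0.21,-0.16,0.02,0],[-0.45,0.21,-0.16,0.02,0],[-0.45,0.21,-0.16,0.02,0]]]'

```text
time_s: 26.93
position: [0.4304, -0.1635, 0.1312]
ee_rot: [[-0.993, -0.119, 0.001], [-0.119, 0.993, -0.0], [-0.001, -0.0, -1.0]]
contact_force: [0.0, -0.4, -0.5]
width: 0.0628
gripper_force: 0.0
```

Run:
```python
from h import *
c=cam('wrist');im=r.grab_frame('wrist')
C=rim(im,c,(.4194,-.1637))
go(*C,-.005)
cv2.imwrite('pics/w12.png',im)
```

```text
exp px [325.8481 221.3979] cap (0.41916918754577637, -0.16344767808914185) rad 0.023233093321323395
t27.0 pos [ 0.4302 -0.1634  0.131 ] ang-173.2 w0.0632 j6 -83 -> d [0.0111 0.0013 0.136 ] turn 0.0
```

Call:
carry_out --commands '[[[-0.45,0.011,0.001,0.03,0],[-0.45,0.011,0.001,0.06,0],[-0.45,0.011,0.001,0.09,0],[-0.45,0.011,0.001,0.115,0],[-0.45,0.011,0.001,0.13,0],[-0.45,0.011,0.001,0.136,0],[-0.45,0.011,0.001,0.136,0],[-0.45,0.011,0.001,0.136,0],[1,0.011,0.001,0.136,0],[1,0.011,0.001,0.136,0],[1,0.011,0.001,0.136,0],[1,0.011,0.001,0.136,0],[1,0.011,0.001,0.136,0],[1,0.011,0.001,0.136,0]]]'

```text
time_s: 28.15
position: [0.4186, -0.1644, -0.0041]
ee_rot: [[-0.993, -0.118, 0.002], [-0.118, 0.993, -0.0], [-0.002, -0.0, -1.0]]
contact_force: [-1.4, 1.8, 6.6]
width: 0.0459
gripper_force: 30.0
```

Run:
```python
from h import *
print(r.get_state()['gripper_force'])
go(.6856,.0205,.14)
```

```text
30.000984398648143
t28.1 pos [ 0.4186 -0.1644 -0.0041] ang-173.2 w0.0459 j6 -83 -> d [-0.2871  0.1522 -0.1437] turn 0.0
```

Call:
carry_out --commands '[[[1,0,0,-0.03,0],[1,0,0,-0.07,0],[1,0,0,-0.11,0],[1,-0.03,0.015,-0.143,0],[1,-0.287,0.152,-0.144,0],[1,-0.287,0.152,-0.144,0],[1,-0.287,0.152,-0.144,0],[1,-0.287,0.152,-0.144,0],[1,-0.287,0.152,-0.144,0],[1,-0.287,0.152,-0.144,0],[1,-0.287,0.152,-0.144,0],[1,-0.287,0.152,-0.144,0],[1,-0.287,0.152,-0.144,0],[1,-0.287,0.152,-0.144,0],[1,-0.287,0.152,-0.144,0]]]'

```text
time_s: 29.4
position: [0.6839, 0.0194, 0.1389]
ee_rot: [[-0.993, -0.117, -0.001], [-0.117, 0.993, -0.0], [0.001, -0.0, -1.0]]
contact_force: [0.3, -0.6, 0.7]
width: 0.0462
gripper_force: 30.0
```

Run:
```python
from h import *
im=r.grab_frame('wrist');cv2.imwrite('pics/w13.png',im)
rim(im,cam('wrist'),(.6176,.0205),z=.04,zc=.04)
go(.6856,.0205,.0005)
```

```text
exp px [337.0587 143.8949] cap (0.6189653873443604, 0.021244538947939873) rad 0.023596711456775665
t29.4 pos [0.684  0.0192 0.1393] ang-173.3 w0.0465 j6 -98 -> d [-0.0018  0.0011  0.1388] turn 0.0
```

View pics/w13.png

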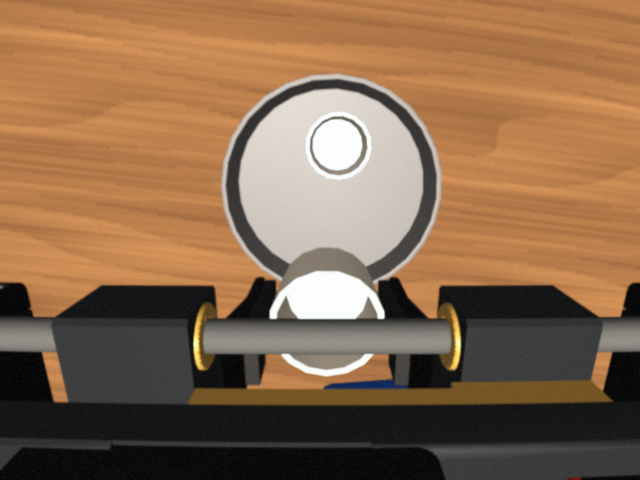

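Call:
carry_out --commands '[[[1,-0.001,0.001,0.03,0],[1,-0.001,0.001,0.06,0],[1,-0.001,0.001,0.09,0],[1,-0.001,0.001,0.115,0],[1,-0.001,0.001,0.128,0],[1,-0.001,0.001,0.135,0],[1,-0.001,0.001,0.138,0],[1,-0.001,0.001,0.138,0],[1,-0.001,0.001,0.138,0],[-0.35,-0.001,0.001,0.138,0],[-0.35,-0.001,0.001,0.138,0],[-0.35,-0.001,0.001,0.138,0],[-0.35,-0.001,0.001,0.138,0],[-0.35,-0.001,0.001,0.12,0],[-0.35,-0.001,0.001,0.08,0],[-0.35,-0.001,0.001,0.04,0],[-0.35,0,0,0,0],[-0.35,0,0,-0.03,0],[-0.35,0,0,-0.03,0]]]'

```text
time_s: 31.03
position: [0.6895, 0.0204, 0.1786]
ee_rot: [[-0.993, -0.119, 0.016], [-0.119, 0.993, 0.001], [-0.016, -0.001, -1.0]]
contact_force: [0.2, -0.3, 1.1]
width: 0.0588
gripper_force: 0.0
```

Run:
```python
from h import *
im=r.grab_frame('wrist');cv2.imwrite('pics/w14.png',im)
rim(im,cam('wrist'),(.6856,.0205),z=.04,zc=.04)
go(.485,.014,.16,-16)
```

```text
exp px [324.6462 219.7891] cap (0.6842896342277527, 0.02376095950603485) rad 0.023346832022070885
t31.1 pos [0.6876 0.0206 0.1746] ang-173.2 w0.0588 j6 -98 -> d [0.2021 0.0173 0.0125] turn 22.8
```

Call:
carry_out --commands '[[[-0.4,0.202,0.017,0.01,23],[-0.4,0.202,0.017,0.01,23],[-0.4,0.202,0.017,0.01,23],[-0.4,0.202,0.017,0.01,23],[-0.4,0.202,0.017,0.01,23],[-0.4,0.202,0.017,0.01,23],[-0.4,0.202,0.017,0.01,23],[-0.4,0.202,0.017,0.01,23],[-0.4,0.202,0.017,0.01,23],[-0.4,0.202,0.017,0.01,23]]]'

```text
time_s: 31.92
position: [0.4837, 0.0136, 0.1587]
ee_rot: [[-0.96, 0.28, 0.0], [0.28, 0.96, 0.0], [-0.0, 0.0, -1.0]]
contact_force: [-0.5, 1.8, -0.2]
width: 0.0609
gripper_force: 0.0
```

Run:
```python
from h import *
im=r.grab_frame('wrist');cv2.imwrite('pics/w15.png',im);c=cam('wrist')
go(.485,.014,.16,-16)
P=project(c,[[.46,.014,.031]])[0];print(P);x,y=P.astype(int)
cv2.imwrite('pics/crop15.png',im[y-100:y+100,x-130:x+130])
print(im[y,x-40:x+41:8],im[y-60:y+61:12,x])
```

```text
t32.0 pos [0.4835 0.0136 0.1586] ang163.7 w0.0610 j6 -127 -> d [-0.0013  0.0008 -0.0014] turn -0.3
[316.7508 198.9621]
[[ 89 145 211]
 [ 91 147 210]
 [ 90 147 211]
 [128 171 199]
 [143 191 221]
 [137 183 214]
 [151 200 228]
 [147 199 227]
 [147 196 225]
 [ 70 117 175]
 [ 87 143 205]] [[ 71 114 167]
 [154 203 230]
 [147 196 227]
 [151 199 229]
 [134 181 210]
 [137 183 214]
 [154 204 231]
 [154 205 231]
 [ 59  61  64]
 [ 82 138 196]
 [ 80 134 195]]
```

View pics/w15.png

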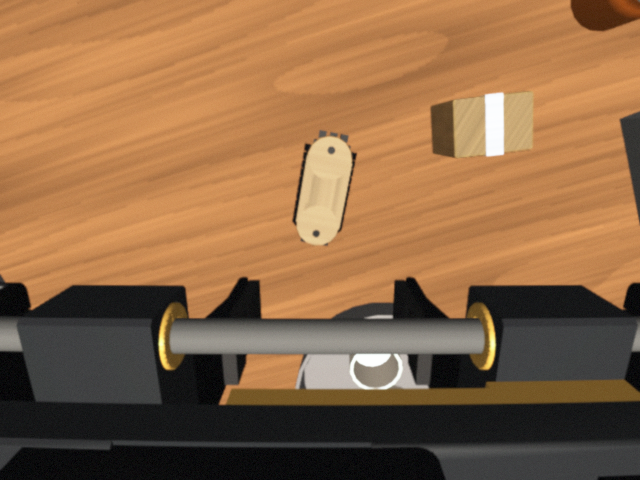

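Run:
```python
from h import *
im=cv2.imread('pics/w15.png');c=cam('wrist')
p,a=peg(im,c,(270,120,390,260),z=.031)
go(*p,.002,a)
Q=toplane(c,[[455,101],[533,91],[532,151],[457,157]],.062)[:,:2];print(Q)
t=np.radians(a);R=np.array([[np.cos(t),np.sin(t)],[-np.sin(t),np.cos(t)]]);print((Q-p)@R.T)
```

```text
peg [ 296  137   56  108 4342] c [0.4563 0.0202] LW [np.float64(0.08710937845891804), np.float64(0.03470621322044996)] ang 151.9254342188094
t32.0 pos [0.4835 0.0136 0.1586] ang163.7 w0.0610 j6 -127 -> d [ 0.028  -0.0013  0.1566] turn 11.8
[[0.417  0.1255]
 [0.425  0.1783]
 [0.4646 0.1716]
 [0.4541 0.1194]]
[[ 0.0842 -0.0745]
 [ 0.102  -0.1249]
 [ 0.0639 -0.1375]
 [ 0.0486 -0.0865]]
```

Call:
carry_out --commands '[[[-0.4,0.023,-0.001,0.01,12],[-0.4,0.023,-0.001,0.04,12],[-0.4,0.023,-0.001,0.08,12],[-0.4,0.023,-0.001,0.11,12],[-0.4,0.023,-0.001,0.135,12],[-0.4,0.023,-0.001,0.15,12],[-0.4,0.023,-0.001,0.1565,12],[-0.4,0.023,-0.001,0.1565,12],[-0.4,0.023,-0.001,0.1565,12],[1,0.023,-0.001,0.1565,12],[1,0.023,-0.001,0.1565,12],[1,0.023,-0.001,0.1565,12],[1,0.023,-0.001,0.1565,12],[1,0.023,-0.001,0.1565,12],[1,0.023,-0.001,0.1565,12],[1,0.023,-0.001,0.1565,12]]]'

```text
time_s: 33.3
position: [0.4603, 0.0189, 0.003]
ee_rot: [[-0.881, 0.473, 0.0], [0.473, 0.881, 0.0], [-0.0, 0.0, -1.0]]
contact_force: [-1.5, 0.1, 5.6]
width: 0.0356
gripper_force: 29.9
```

Run:
```python
from h import *
print(r.get_state()['gripper_force'])
go(.575,-.355,.18,0)
```

```text
29.922900795936584
t33.3 pos [0.4603 0.0189 0.003 ] ang151.8 w0.0356 j6 -141 -> d [-0.278  -0.2751 -0.1769] turn -28.2
```

Call:
carry_out --commands '[[[1,0,0,-0.03,0],[1,0,0,-0.07,0],[1,0,0,-0.11,0],[1,0,0,-0.15,0],[1,-0.278,-0.275,-0.177,-28],[1,-0.278,-0.275,-0.177,-28],[1,-0.278,-0.275,-0.177,-28],[1,-0.278,-0.275,-0.177,-28],[1,-0.278,-0.275,-0.177,-28],[1,-0.278,-0.275,-0.177,-28],[1,-0.278,-0.275,-0.177,-28],[1,-0.278,-0.275,-0.177,-28],[1,-0.278,-0.275,-0.177,-28],[1,-0.278,-0.275,-0.177,-28],[1,-0.278,-0.275,-0.177,-28],[1,-0.278,-0.275,-0.177,-28],[1,-0.278,-0.275,-0.177,-28]]]'

```text
time_s: 34.72
position: [0.5741, -0.3546, 0.1782]
ee_rot: [[-1.0, 0.005, -0.002], [0.005, 1.0, 0.001], [0.002, 0.001, -1.0]]
contact_force: [-0.1, 0.4, -1.6]
width: 0.0357
gripper_force: 29.9
```

Run:
```python
from h import *
im=r.grab_frame('wrist');cv2.imwrite('pics/w16.png',im);c=cam('wrist')
go(.575,-.355,.18,0)
h=cv2.cvtColor(im,cv2.COLOR_BGR2HSV); m=(h[...,1]<70).astype(np.uint8); m[275:]=0
N,l,st,ct=cv2.connectedComponentsWithStats(m)
for i in range(1,N):
    if st[i,4]>500: print(st[i])
print('expected rim px',project(c,[[.45,-.31,.06],[.58,-.31,.06],[.57,-.41,.06],[.45,-.41,.06]]))
```

```text
t34.8 pos [ 0.5743 -0.354   0.1788] ang179.8 w0.0357 j6 -72 -> d [-0.0007 -0.001  -0.0012] turn -0.2
[  233    42   175   196 25371]
[   0  126   60  132 4243]
expected rim px [[385.0031  59.572 ]
 [379.3516 235.478 ]
 [253.5362 223.7439]
 [245.0119  60.1837]]
```

View pics/w16.png

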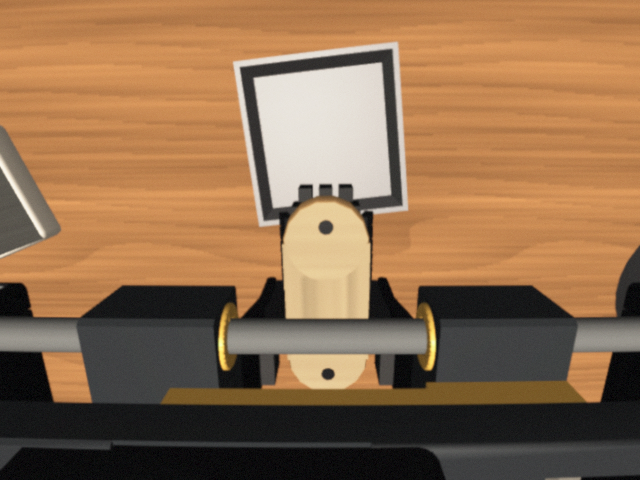

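Run:
```python
from h import *
c=cam('wrist')
P=toplane(c,[[234,62],[398,43],[408,209],[261,226]],.06)[:,:2];E=np.roll(P,-1,0)-P
print(P.mean(0),np.linalg.norm(E,axis=1),np.degrees(np.arctan2(E[:,1],E[:,0])))
C=P.mean(0); e=E[1]/np.linalg.norm(E[1]); a=np.degrees(np.arctan2(e[1],e[0])); e2=-E[3]/np.linalg.norm(E[3]); 
u=(e+e2)/2; a=np.degrees(np.arctan2(u[1],u[0])); print(a)
T=C+.004*u/np.linalg.norm(u)
go(*T,.008,a)
```

```text
[ 0.5051 -0.3529] [0.1175 0.1202 0.1167 0.1215] [  95.9132    6.1821  -83.4644 -173.4785]
6.351820499928557
t34.8 pos [ 0.5743 -0.354   0.1788] ang179.8 w0.0357 j6 -72 -> d [0.065  0.0011 0.1709] turn -6.6
```

Call:
carry_out --commands '[[[1,0.035,0,0,-6.5],[1,0.065,0.001,0.02,-6.5],[1,0.065,0.001,0.05,-6.5],[1,0.065,0.001,0.08,-6.5],[1,0.065,0.001,0.1,-6.5],[1,0.065,0.001,0.12,-6.5],[1,0.065,0.001,0.14,-6.5],[1,0.065,0.001,0.152,-6.5],[1,0.065,0.001,0.16,-6.5],[1,0.065,0.001,0.166,-6.5],[1,0.065,0.001,0.17,-6.5],[1,0.065,0.001,0.17,-6.5],[1,0.065,0.001,0.17,-6.5]]]'

```text
time_s: 35.85
position: [0.5104, -0.3538, 0.0102]
ee_rot: [[-0.994, -0.109, 0.001], [-0.109, 0.994, -0.001], [-0.001, -0.001, -1.0]]
contact_force: [-0.2, 0.7, -1.1]
width: 0.0358
gripper_force: 29.9
```

Call:
carry_out --commands '[[[1,0,0,0.001,0],[0,0,0,0.001,0],[0,0,0,0.001,0],[0,0,0,0.001,0],[0,0,0,0.001,0],[0,0,0,0.001,0],[0,0,0,-0.02,0],[0,0,0,-0.06,0],[0,0,0,-0.1,0],[0,0,0,-0.14,0],[0,-0.03,-0.01,-0.16,0],[0,-0.06,-0.01,-0.16,0],[0,-0.065,-0.01,-0.16,0],[0,-0.065,-0.01,-0.16,0],[0,-0.065,-0.01,-0.16,0]]]'

```text
time_s: 37.1
position: [0.5747, -0.356, 0.1682]
ee_rot: [[-0.994, -0.109, -0.003], [-0.109, 0.994, 0.001], [0.002, 0.002, -1.0]]
contact_force: [-0.2, 0.6, -0.3]
width: 0.0435
gripper_force: 0.0
```

Run:
```python
from h import *
im=r.grab_frame('wrist');c=cam('wrist');go(.5,-.35,.2)
q=project(c,[[.505,-.353,.035]])[0];print(q);x,y=q.astype(int)
peg_=((im[...,0]<190)&(im[...,2].astype(int)-im[...,0]>50)).astype(np.uint8)
k=np.zeros_like(peg_);Q=project(c,[[.505+dx,-.353+dy,.035] for dx,dy in((-.05,-.05),(.05,-.05),(.05,.05),(-.05,.05))]).astype(np.int32)
cv2.fillPoly(k,[Q],1);m=(peg_&k);N,l,st,_=cv2.connectedComponentsWithStats(m);i=1+np.argmax(st[1:,4])
B=cv2.boxPoints(cv2.minAreaRect(np.argwhere(l==i)[:,::-1].astype(np.float32)));P=toplane(c,B,.035)[:,:2]
print(st[i],P.mean(0),np.linalg.norm(np.roll(P,-1,0)-P,axis=1))
# objects left in place + all placed, from the fixed views
for n,z in(('side',.0),('scene',.0)):
    im2=r.grab_frame(n);o=cv2.imread(f'pics/{n}0.png');cc=cam(n)
    for nm,xy,h in(('jar',(.372,.2565),.04),('carton',(.44,.149),.035),('traypegA',(.5166,.3993),.01),('traypegB',(.5242,.3337),.01),('cap1',(.619,.021),.04),('cap2',(.685,.022),.04)):
        u,v=project(cc,[[*xy,h]])[0].astype(int); w=12
        print(n,nm,(u,v),np.abs(im2[v-w:v+w,u-w:u+w].astype(int)-o[v-w:v+w,u-w:u+w]).mean().round(1),end='; ')
    print()
```

```text
t37.1 pos [ 0.5743 -0.3562  0.1683] ang-173.8 w0.0436 j6 -66 -> d [ 0.0733  0.0143 -0.0315] turn 0.0
[337.9055 139.466 ]
[ 315   83   47  116 4727] [ 0.5073 -0.3526] [0.0349 0.0881 0.0375 0.0881]
side jar (np.int64(228), np.int64(177)) 22.1; side carton (np.int64(264), np.int64(202)) 24.7; side traypegA (np.int64(287), np.int64(153)) 30.4; side traypegB (np.int64(293), np.int64(165)) 29.6; side cap1 (np.int64(367), np.int64(226)) 58.0; side cap2 (np.int64(401), np.int64(222)) 65.8; 
scene jar (np.int64(342), np.int64(166)) 13.9; scene carton (np.int64(339), np.int64(197)) 15.9; scene traypegA (np.int64(429), np.int64(171)) 22.2; scene traypegB (np.int64(418), np.int64(183)) 21.3; scene cap1 (np.int64(382), np.int64(254)) 42.0; scene cap2 (np.int64(415), np.int64(267)) 30.9;
```

Run:
```python
from h import *
for n,boxes in(('scene',{'jar':(325,135,370,190),'carton':(318,175,362,222)}),('side',{'jar':(205,148,250,200),'carton':(245,180,285,230)})):
    a=cv2.imread(f'pics/{n}0.png');b=r.grab_frame(n)
    for k,(x0,y0,x1,y1) in boxes.items():
        g=[cv2.cvtColor(i,cv2.COLOR_BGR2GRAY) for i in(a,b)]
        R=cv2.matchTemplate(g[1][y0-8:y1+8,x0-8:x1+8],g[0][y0:y1,x0:x1],cv2.TM_CCOEFF_NORMED);_,v,_,p=cv2.minMaxLoc(R);print(n,k,'shift',p[0]-8,p[1]-8,'score %.2f'%v)
c=cam('scene');im=b if n=='scene' else r.grab_frame('scene')
m=np.zeros(im.shape[:2],np.uint8);d=(im[...,2].astype(int)-im[...,0]>35)
Q=project(c,[[.5204+dx*.993-dy*.115,.3665+dx*.115+dy*.993,.005] for dx,dy in((-.05,-.07),(.05,-.07),(.05,.07),(-.05,.07))]).astype(np.int32)
cv2.fillPoly(m,[Q],1);N,l,st,ct=cv2.connectedComponentsWithStats(m*d.astype(np.uint8))
for i in range(1,N):
    if st[i,4]>25:
        B=cv2.boxPoints(cv2.minAreaRect(np.argwhere(l==i)[:,::-1].astype(np.float32)));P=toplane(c,B,.013)[:,:2];print('peg',P.mean(0),np.linalg.norm(np.roll(P,-1,0)-P,axis=1)[:2])
```

```text
scene jar shift 0 0 score 1.00
scene carton shift 0 0 score 1.00
side jar shift 0 0 score 0.99
side carton shift 0 0 score 0.99
peg [0.5197 0.3955] [0.0413 0.08  ]
peg [0.5277 0.3305] [0.0393 0.0796]
```

```bash
python3 -c "
from plant import r
print(r.close_job())"
```

```text
the job is handed in; nothing more can be done
None
```

The job is handed in at about 37 s: my last camera checks showed the pegs apart in the tray, both caps mouth up in the tub, the brush flat in the box, and the jar and carton unmoved. I viewed 15 pictures, one over the limit of 14.

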